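Key the sprocket onto the gearmotor shaft

ROBOT

A 6-joint arm with a two-finger parallel gripper is mounted at the origin on the work surface. World frame = base frame: x ahead of the robot, y to its left, z up, the work surface at z = 0. Lengths are in m, angles in degrees, forces in N, time in s.
With the tool pointing down it reaches from about 0.4 to 0.825 m from the base axis. Payload 7 kg.
Tool frame: the origin (TCP) lies between the finger pads; the fingertips stand 19 mm ahead of it and the grasp point (between the pads) is the TCP; y points along the fingers, x is the direction in which the jaws open and shut, and the axes are right-handed (so a half turn about y gives the same grasp; the last joint's range is limited). The gripper opens to 88 mm and grips with 3 to 60 N. Pads are 19 mm wide; open, the fingers measure 130 mm over their backs; the gripper's body (78 mm by 193 mm) begins 47 mm behind the grasp point.
Start: joints at [-54.311, 20.546, 0.682, 0, -70.136, -16.507], TCP at [0.222, -0.638, 0.216] pointing down, gripper open.
Joint ranges: [-176.03, 176.03], [-82.01, 121.73], [-58.28, 71.71], [-173.87, 95.51], [-174.79, -0.11], [-173.66, 173.66]. Speed limits (degrees/s): [136.94, 136.94, 172.46, 180, 180, 180].

INTERFACE

Orientations are given as [roll, pitch, yaw] about the fixed x, y, z axes, in that order (R = Rz(yaw) Ry(pitch) Rx(roll)).
In Python, from plant import r gives the robot as it stands. The module is installed in compiled form; this text tells all that it offers.
- The arm moves only by the tool jog_arm, never from a script. Its argument "steps" is a list of rows, each a list of 5 numbers: the closure, from 0 (fully open) to 1 (shut), then the shift along the tool's x, y, z in m, then the turn about the tool's y in degrees. In form: [[jaw, x, y, z, turn], ...]. A call has 1 to 12 rows; each row shifts and turns the commanded pose from where the row before left it, along the tool's axes as they then stand; what a row does not reach is not made up. A row lasts 1/12 s, in which the tool goes at most 41.7 mm and 7.16 degrees, less where a joint would pass 70% of its speed; a pose out of reach is approached as far as the arm can. A call with a gripper value outside its range is refused whole. The fingers move at their own pace and stop on an object; "squeeze" is the grip in N (left out, the last holds). Time passes only in rows, so rows that do not move let the fingers close. It gives the time, the measured TCP pose, the force and the opening at its end, in the units of the state.
- r.get_state(): the state, without advancing time (a new reading comes with each control period).
- r.capture(name): name is "side" or "top" or "wrist"; returns a dict with "image" (480x640x3 uint8, red, green, blue), "vfov" (degrees; the focal length in pixels is half the picture's height over the tangent of half this angle, whatever the lens; pixels are square), "cx", "cy" (the principal point, pixels), "R" (3x3) and "t" (3): a world point X has camera coordinates R X + t; the wrist camera has in their place "tool_from_camera" (4x4, takes a point from camera to tool coordinates, whose origin is the TCP and whose axes are the tool frame's). Camera axes: x right, y down, z forward; pixel columns grow to the right and rows downward; lengths in m; the calibration is good to about 2 mm. A picture is of the moment at which its call begins: read the wrist's pose just before it. There is no depth.
- r.close_job(): hands the job in, once; it reports no verdict.
The state is a dict: "time_s": time; "joints": joint angles; "qd": joint speeds; "joint_torque": joint torques, N m; "tcp_pos": TCP position; "eef_rot": TCP orientation; "contact_force": force on the tool from outside, world axes, zero at the start; "moment": the same for the moment, N m; "gripper_width": finger opening in m.
Only numpy, scipy, OpenCV 4.12 (cv2) and the standard library are available. Lean on these libraries where they do the work, as an engineer would, in place of code of your own. Each camera call takes 0.05 s, during which the arm holds its last target.

TASK

Fit the chain sprocket onto the upright shaft of the gearmotor, boss upwards: turn it until its keyway drops over the key and it sits fully home on the shaft's shoulder, then let go of it. Leave the tin, the wrench and the hammer where they are.

Things in the scene. Friction and masses are not known exactly. Their poses are not given: they have to be found in the camera images.
- sprocket: Loose steel chain sprocket, about 0.6 kg, flat on the bench, boss up. Toothed dark disc 118 mm across, 16 mm thick; above it a bright round boss. A bore 30.4 mm wide runs right through, with one keyway 12.4 mm wide reaching 20.6 mm from the axis. Origin: centre of the underside, on the axis; z up; +x points from the axis through the keyway (yellow paint mark on the disc on this side).
- boss_top (a point): Centre of the top of the sprocket's boss, 55 mm above its underside. The boss, 52 mm across (16 flats, nearly round), rises from 16 to 55 mm above the underside and is what to grip, in any direction; closing on the flats can turn the sprocket by up to 0.2 rad.
- motor: Fixed gearmotor, shaft upright. Base plate 150 x 140 mm; grey gearbox block 130 x 110 mm, 90 mm high; blue motor can out along +x to 180 mm, 93 mm high. The braked shaft does not turn. Its brass key points anywhere within 0.8 rad either side of the motor's +x; the angle is not reported. Origin: under the shaft axis, at bench height; z up along the shaft.
- seat (a point): Centre of the top of the shoulder ring (48 mm across) round the shaft, 105 mm above the bench; the sprocket's underside belongs here. The key, 10 mm wide, reaches 19 mm from the shaft axis and stands 24 mm up from this shoulder. Off line by over about 0.1 rad, the sprocket stops on the key's top, leaning a little, some 24 mm short of home; in line and let go, it falls home by its weight.
- shaft_tip (a point): Centre of the shaft's top end, 60 mm above the seat. The shaft is 28 mm in diameter, its top 8 mm tapering to 18 mm.
- tin: Bystander: closed round tin 64 mm across, 60 mm high, upright on the bench. Origin: centre of its underside.
- wrench: Bystander: steel wrench 190 mm long lying on the bench, near its side edge. Origin: centre of its underside.
- hammer: Bystander: wooden-handled hammer 260 mm long lying on the bench, near the other side. Origin: centre of its underside.

How it is judged (in metres and radians):
On the way:
1. the sprocket's bore is over the shaft, upright, and not yet down (horizontal distance between sprocket and seat below 0.008 m and z of sprocket in the frame of seat between 0.008 and 0.056 m and angle between sprocket's own z axis and vertical below 0.3 rad).
At the end, for the whole second after the job is handed in: The sprocket is boss up and level (within 0.06 rad), its underside within 3 mm of the shoulder's top and its axis within 4 mm of the shaft's, at rest and released (horizontal distance between sprocket and seat below 0.004 m and z of sprocket in the frame of seat between -0.003 and 0.003 m and angle between sprocket's own z axis and vertical below 0.06 rad and linear speed of sprocket below 0.02 m/s and contact force between sprocket and the fingers below 0.1 N); the robot touches nothing.
It fails at once if tin was moved more than 30 mm (distance of tin from where it was at the start of the episode above 0.03 m).
It fails at once if wrench was moved more than 30 mm (distance of wrench from where it was at the start of the episode above 0.03 m).
It fails at once if hammer was moved more than 30 mm (distance of hammer from where it was at the start of the episode above 0.03 m).
It also fails if it takes over 61 s, if anything falls off the work surface, if the arm or the gripper's body presses on something with over 40 N, if the wrist force passes 120 N, or if a joint passes its speed limit or range.

## Working session

There is one attempt and no reset: what is moved stays moved. The work goes in short steps, Python scripts to look and compute and a tool call to move; the robot and the scene stay as the last step left them, time stands still between calls to the robot, and variables do not carry over. Pictures are saved under pics/ and viewed, and the job is handed in when it is done.

Besides the shell and the picture viewer there is one more tool, called after "Emit:" in YAML: its name, and indented under it one key for each argument. jog_arm: Moves the arm, as the interface text tells. Its arguments: {"type":"object","properties":{"steps":{"type":"array","items":{"type":"array","items":{"type":"number"}}},"squeeze":{"type":"number"}},"required":["steps"]}

```bash
mkdir -p pics; cat > h.py <<'E'
import numpy as np,cv2,pickle
from plant import r
def cap(n,f):
    s=r.get_state(); c=r.capture(n); cv2.imwrite(f'pics/{f}.png',c['image'][:,:,::-1]); 
    c['state']=s; pickle.dump(c,open(f'pics/{f}.pkl','wb')); return c
E
python3 - <<'E'
from h import *
for n in ['side','top','wrist']:
    c=cap(n,n+'0'); print(n,{k:v for k,v in c.items() if k!='image' and k!='state'})
print(r.get_state())
E
```

```text
side {'vfov': 50.12804934466445, 'cx': 325.4199815423742, 'cy': 228.0244870674139, 'R': array([[-0.83743416, -0.54632409, -0.01529797],
       [-0.41232938,  0.64991713, -0.63842949],
       [ 0.35873182, -0.52833486, -0.76952827]]), 't': array([0.40209801, 0.27451208, 1.23258616])}
top {'vfov': 42.516222582178216, 'cx': 306.8064944664544, 'cy': 245.34668243434177, 'R': array([[-2.74051078e-02, -9.99624398e-01,  1.52769027e-04],
       [-9.84037924e-01,  2.69509152e-02, -1.75906261e-01],
       [ 1.75836073e-01, -4.97106058e-03, -9.84406910e-01]]), 't': array([0.0116699 , 0.47750378, 1.71262087])}
wrist {'vfov': 59.05963100537919, 'cx': 317.7271241993588, 'cy': 232.51449436556976, 'tool_from_camera': array([[ 9.99999717e-01, -7.38686500e-04, -1.40491076e-04,
         2.09081052e-04],
       [-4.95526119e-05, -2.51175240e-01,  9.67941629e-01,
        -1.67750160e-01],
       [-7.50293293e-04, -9.67941348e-01, -2.51175206e-01,
         6.74318373e-02],
       [ 0.00000000e+00,  0.00000000e+00,  0.00000000e+00,
         1.00000000e+00]])}
{'time_s': 0.15, 'joints': array([-5.43123533e+01,  2.05832245e+01,  6.46228693e-01, -1.41044841e-02,
       -7.01364471e+01, -1.65060944e+01]), 'qd': array([ 0.09668292, -0.16437164,  0.1578764 ,  0.08680627,  0.04732522,
        0.06992905]), 'joint_torque': array([-1.67909318e-03, -5.83272493e+01,  2.93289632e+01,  7.00122625e+00,
        8.72567296e-03, -1.17373370e-04]), 'tcp_pos': array([ 0.22161532, -0.63717814,  0.21562891]), 'eef_rot': array([-8.99918462e+01, -7.41839238e-02,  1.09176746e+02]), 'contact_force': array([-0.00661921,  0.30198963,  0.21495292]), 'moment': array([ 0.03027845,  0.01229788, -0.01705506]), 'gripper_width': 0.08777291764595378}
```

View pics/side0.png

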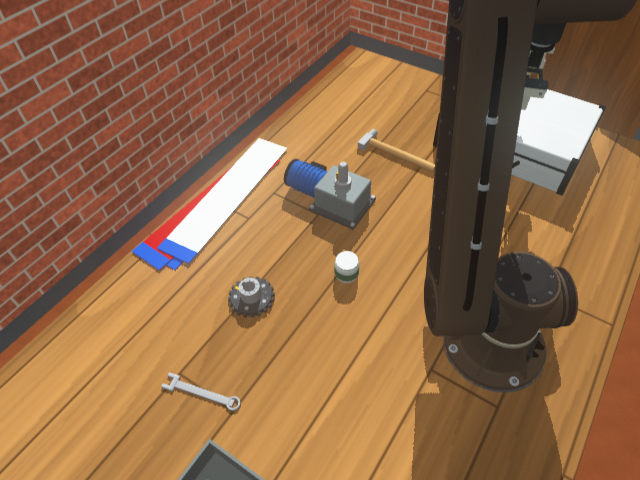

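View pics/top0.png

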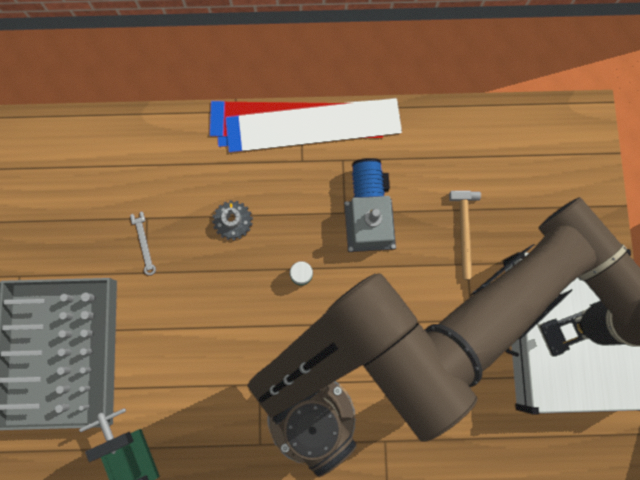

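View pics/wrist0.png

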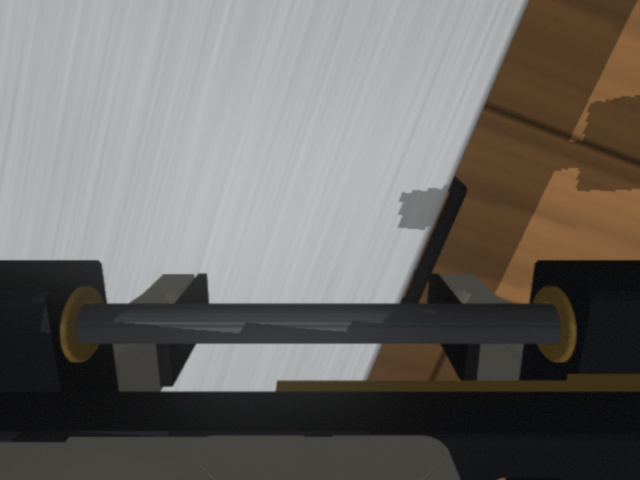

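```bash
cat >> h.py <<'E'
def ray(c,u,v):
    h=c['image'].shape[0]; f=h/2/np.tan(np.radians(c['vfov']/2))
    d=np.array([(u-c['cx'])/f,(v-c['cy'])/f,1.])
    if 'R' in c: 
        return -c['R'].T@c['t'], c['R'].T@d
    from scipy.spatial.transform import Rotation as Ro
    s=c['state']; R=Ro.from_euler('xyz',s['eef_rot'],degrees=True).as_matrix(); T=c['tool_from_camera']
    return s['tcp_pos']+R@T[:3,3], R@T[:3,:3]@d
def onz(c,u,v,z):
    o,d=ray(c,u,v); return o+d*(z-o[2])/d[2]
def proj(c,X):
    from scipy.spatial.transform import Rotation as Ro
    h=c['image'].shape[0]; f=h/2/np.tan(np.radians(c['vfov']/2))
    if 'R' in c: p=c['R']@X+c['t']
    else:
        s=c['state']; R=Ro.from_euler('xyz',s['eef_rot'],degrees=True).as_matrix(); T=c['tool_from_camera']
        p=T[:3,:3].T@(R.T@(np.array(X)-s['tcp_pos'])-T[:3,3])
    return f*p[0]/p[2]+c['cx'],f*p[1]/p[2]+c['cy']
def load(f): return pickle.load(open(f'pics/{f}.pkl','rb'))
def crop(c,f,x0,y0,w,h,k):
    cv2.imwrite(f'pics/{f}.png',cv2.resize(c['image'][y0:y0+h,x0:x0+w,::-1],None,fx=k,fy=k,interpolation=cv2.INTER_CUBIC))
E
python3 - <<'E'
from h import *
t=load('top0');s=load('side0')
a=np.zeros((600,800,3),np.uint8)
def cr(c,x0,y0,w,h): return cv2.resize(c['image'][y0:y0+h,x0:x0+w,::-1],(400,300),interpolation=cv2.INTER_CUBIC)
a[:300,:400]=cr(t,192,187,80,60);a[:300,400:]=cr(t,335,155,120,90)
a[300:,:400]=cr(s,210,267,80,60);a[300:,400:]=cr(s,280,140,120,90)
cv2.imwrite('pics/cr0.png',a)
print(onz(t,232,214,.055),onz(s,250,286,.055),onz(t,375,214,.165),onz(s,343,165,.165))
E
```

```text
[0.57192768 0.20926198 0.055     ] [0.56508683 0.21275399 0.055     ] [ 0.53564822 -0.18492879  0.165     ] [ 0.53884341 -0.18206     0.165     ]
```

View pics/cr0.png

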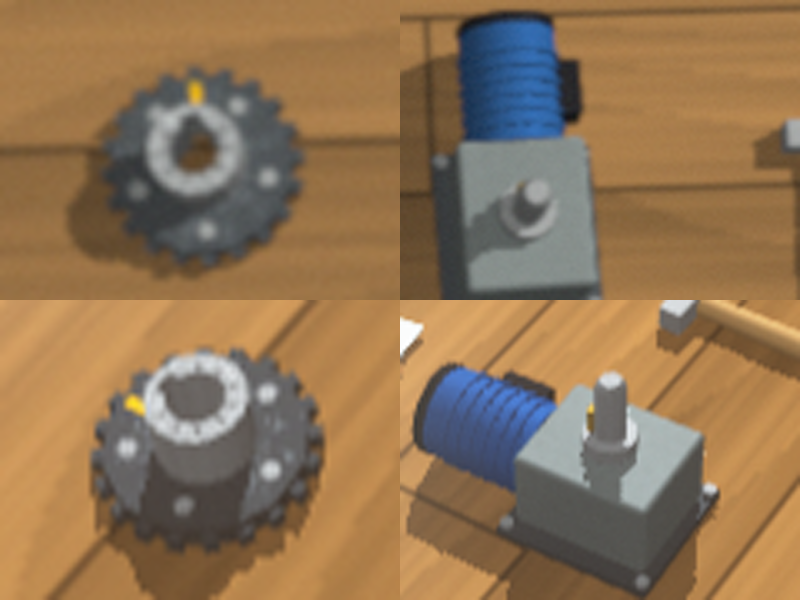

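Emit:
jog_arm:
  steps:
    - [0, 0.0216, 0, -0.0261, 0]
    - [0, 0.0216, 0, -0.0261, 0]
    - [0, 0.0216, 0, -0.0261, 0]
    - [0, 0.0216, 0, -0.0261, 0]
    - [0, 0.0216, 0, -0.0261, 0]
    - [0, 0.0216, 0, -0.0261, 0]
    - [0, 0.0216, 0, -0.0261, 0]
    - [0, 0.0216, 0, -0.0261, 0]
    - [0, 0.0216, 0, -0.0261, 0]
    - [0, 0.0216, 0, -0.0261, 0]
    - [0, 0.0216, 0, -0.0261, 0]
    - [0, 0.0216, 0, -0.0261, 0]
  squeeze: 30

```text
time_s: 1.15
tcp_pos: [0.4328, -0.2882, 0.2164]
eef_rot: [-90.0, -0.0, 109.2]
contact_force: [1.0, -0.8, -0.6]
gripper_width: 0.0873
```

Emit:
jog_arm:
  steps:
    - [0, 0.0216, 0, -0.0261, 0]
    - [0, 0.0216, 0, -0.0261, 0]
    - [0, 0.0216, 0, -0.0261, 0]
    - [0, 0.0216, 0, -0.0261, 0]
    - [0, 0.0216, 0, -0.0261, 0]
    - [0, 0.0216, 0, -0.0261, 0]
    - [0, 0, 0, 0, -7]
    - [0, 0, 0, 0, -7]
    - [0, 0, 0, 0, -7]
    - [0, 0, 0, 0, -7]
    - [0, 0, 0, 0, -7]
    - [0, 0, 0, 0, -7]

```text
time_s: 2.15
tcp_pos: [0.5375, -0.1158, 0.2161]
eef_rot: [-90.0, -0.0, 151.5]
contact_force: [0.0, -0.2, -0.1]
gripper_width: 0.0873
```

Emit:
jog_arm:
  steps:
    - [0, 0, 0, 0, -7]
    - [0, 0, 0, 0, -7]
    - [0, 0, 0, 0, -7]
    - [0, 0, 0, 0, -7]
    - [0, 0, 0, 0, 0]
    - [0, 0, 0, 0, 0]

```text
time_s: 2.65
tcp_pos: [0.5376, -0.1159, 0.2162]
eef_rot: [-90.0, -0.0, 179.0]
contact_force: [-0.3, 0.7, 0.2]
gripper_width: 0.0875
```

```bash
python3 - <<'E'
from h import *
c=cap('wrist','w1'); print(c['state']['tcp_pos'],c['state']['eef_rot'],c['state']['joints'])
cap('top','t1');cap('side','s1')
E
```

```text
[ 0.53756422 -0.11592578  0.21618838] [-9.00005737e+01 -2.30064614e-02  1.78958549e+02] [ 8.23981794e+00  8.81291064e+00 -1.52264189e+01 -4.68199660e-03
 -6.59832833e+01 -9.27936295e+00]
```

View pics/w1.png

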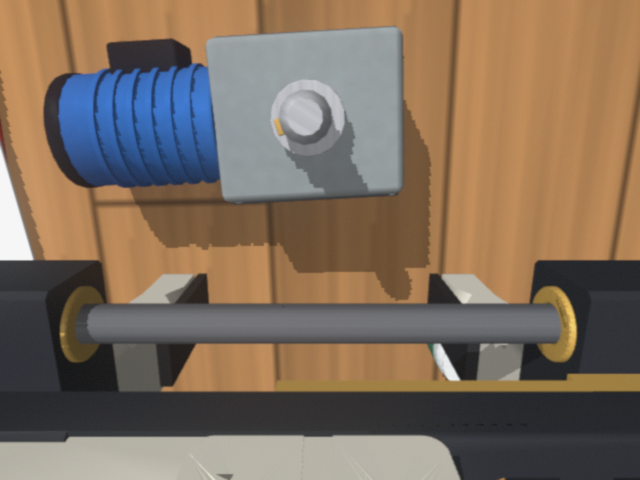

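```bash
python3 - <<'E'
from h import *
c=load('w1'); crop(c,'w1c',258,70,100,75,8)
im=c['image'].astype(int)
m=(im[:,:,0]-im[:,:,2]>60); m[:, :260]=0; m[:,360:]=0; m[:90]=0; m[150:]=0
ys,xs=np.nonzero(m); print(list(zip(xs,ys)), xs.mean(),ys.mean())
E
```

```text
[(np.int64(275), np.int64(119)), (np.int64(276), np.int64(119)), (np.int64(277), np.int64(119)), (np.int64(278), np.int64(119)), (np.int64(274), np.int64(120)), (np.int64(275), np.int64(120)), (np.int64(276), np.int64(120)), (np.int64(277), np.int64(120)), (np.int64(278), np.int64(120)), (np.int64(274), np.int64(121)), (np.int64(275), np.int64(121)), (np.int64(276), np.int64(121)), (np.int64(277), np.int64(121)), (np.int64(278), np.int64(121)), (np.int64(275), np.int64(122)), (np.int64(276), np.int64(122)), (np.int64(277), np.int64(122)), (np.int64(278), np.int64(122)), (np.int64(279), np.int64(122)), (np.int64(275), np.int64(123)), (np.int64(276), np.int64(123)), (np.int64(277), np.int64(123)), (np.int64(278), np.int64(123)), (np.int64(279), np.int64(123)), (np.int64(275), np.int64(124)), (np.int64(276), np.int64(124)), (np.int64(277), np.int64(124)), (np.int64(278), np.int64(124)), (np.int64(279), np.int64(124)), (np.int64(276), np.int64(125)), (np.int64(277), np.int64(125)), (np.int64(278), np.int64(125)), (np.int64(279), np.int64(125)), (np.int64(280), np.int64(125)), (np.int64(2
[... 733 characters left out ...]
4(280), np.int64(130)), (np.int64(281), np.int64(130)), (np.int64(278), np.int64(131)), (np.int64(279), np.int64(131)), (np.int64(280), np.int64(131)), (np.int64(281), np.int64(131)), (np.int64(282), np.int64(131)), (np.int64(278), np.int64(132)), (np.int64(279), np.int64(132)), (np.int64(280), np.int64(132)), (np.int64(281), np.int64(132)), (np.int64(282), np.int64(132)), (np.int64(278), np.int64(133)), (np.int64(279), np.int64(133)), (np.int64(280), np.int64(133)), (np.int64(281), np.int64(133)), (np.int64(282), np.int64(133)), (np.int64(283), np.int64(133)), (np.int64(279), np.int64(134)), (np.int64(280), np.int64(134)), (np.int64(281), np.int64(134))] 278.1923076923077 126.48717948717949
```

View pics/w1c.png

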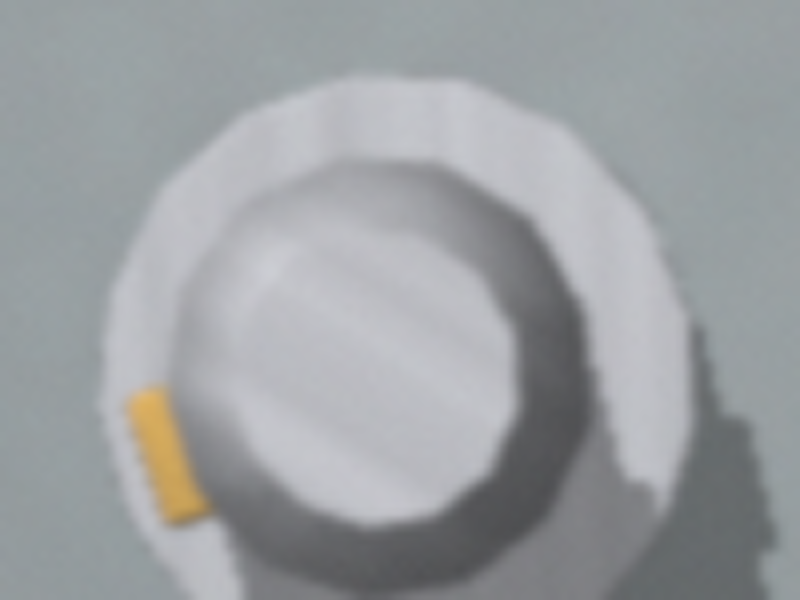

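```bash
python3 - <<'E'
from h import *
c=load('w1'); k=8
P=lambda a,b,z:onz(c,258+(a+.5)/k-.5,70+(b+.5)/k-.5,z)
tip=P(378,378,.165);ring=P(397,372,.105);print(tip,ring)
a=P(128,400,.129);b=P(168,525,.129);m=(a+b)/2;e=b-a
print(a,b,np.linalg.norm(e)); 
n=np.degrees(np.arctan2(-e[0],e[1]));print('normal',n, n+180)
for ax in(tip,ring,(tip+ring)/2):
  d=m-ax;print(np.degrees(np.arctan2(d[1],d[0])),np.hypot(d[0],d[1]))
# ring circle points
pts=np.array([P(*q,.105)[:2] for q in [(103,370),(130,270),(240,120),(350,76),(460,78),(570,130),(660,250),(690,320),(692,410)]])
A=np.c_[2*pts,np.ones(len(pts))];s=np.linalg.lstsq(A,(pts**2).sum(1),rcond=None)[0];print('ringfit',s[:2],np.sqrt(s[2]+s[0]**2+s[1]**2))
pts=np.array([P(*q,.165)[:2] for q in [(238,400),(260,285),(330,232),(430,232),(490,280),(518,350),(515,410),(480,470),(375,523),(300,490)]])
A=np.c_[2*pts,np.ones(len(pts))];s=np.linalg.lstsq(A,(pts**2).sum(1),rcond=None)[0];print('tipfit',s[:2],np.sqrt(s[2]+s[0]**2+s[1]**2))
# corners of gearbox top z=.09
for q in [(207,38),(402,28),(402,192),(223,202)]: print(onz(c,*q,.09))
E
```

```text
[ 0.54250791 -0.18594872  0.165     ] [ 0.54271029 -0.18716857  0.105     ]
[ 0.56174735 -0.18522397  0.129     ] [ 0.55921431 -0.17631716  0.129     ] 0.009259997884149263
normal 15.875412687389352 195.87541268738934
16.072144482056206 0.018703981269645505
19.80062292028619 0.018887205954158992
17.945473470709445 0.01878564561981308
ringfit [ 0.54251792 -0.18628111] 0.023294051169998137
tipfit [ 0.54253039 -0.18630818] 0.008874018881421718
[ 0.60598991 -0.23679433  0.09      ]
[ 0.48131286 -0.24032593  0.09      ]
[ 0.47804319 -0.13492813  0.09      ]
[ 0.60374433 -0.1302231   0.09      ]
```

Emit:
jog_arm:
  steps:
    - [0, -0.002, 0.0055, -0.033, 0]
    - [0, -0.002, 0.0055, -0.033, 0]
    - [0, -0.002, 0.0055, -0.033, 0]
    - [0, -0.002, 0.0055, -0.033, 0]
    - [0, -0.002, 0.0055, -0.033, 0]
    - [0, -0.002, 0.0055, -0.033, 0]
    - [0, -0.002, 0.0055, -0.033, 0]
    - [0, -0.002, 0.0055, -0.033, 0]
    - [0, -0.002, 0.0055, -0.033, 0]
    - [0, -0.002, 0.0055, -0.033, 0]
    - [0, -0.002, 0.0055, -0.033, 0]
    - [0, -0.002, 0.0055, -0.033, 0]

```text
time_s: 3.8
tcp_pos: [0.5673, 0.2814, 0.1501]
eef_rot: [-90.0, 0.0, 179.1]
contact_force: [0.6, 0.5, 0.4]
gripper_width: 0.0877
```

Emit:
jog_arm:
  steps:
    - [0, 0, 0, 0, 0]
    - [0, 0, 0, 0, 0]

```text
time_s: 3.97
tcp_pos: [0.567, 0.2812, 0.1493]
eef_rot: [-89.9, -0.1, 179.2]
contact_force: [-0.2, -1.8, 0.6]
gripper_width: 0.0876
```

```bash
python3 - <<'E'
from h import *
c=cap('wrist','w2'); print(c['state']['tcp_pos'],c['state']['eef_rot'],c['state']['joints'])
E
```

```text
[0.56695529 0.28123409 0.14928435] [-8.99395615e+01 -6.50758895e-02  1.79201725e+02] [ 4.40230166e+01  1.94537213e+01 -1.00793206e+01 -3.44757489e-03
 -6.05557200e+01 -4.48195606e+01]
```

View pics/w2.png

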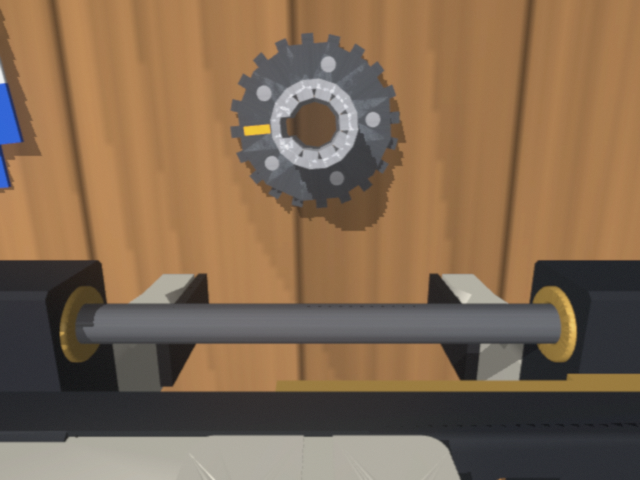

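```bash
python3 - <<'E'
from h import *
c=load('w2'); crop(c,'w2c',232,65,140,105,5.7)
im=c['image'].astype(int)
m=((im[:,:,0]>180)&(im[:,:,2]<90)&(im[:,:,1]>130)).astype(np.uint8); m[:100]=0;m[160:]=0;m[:,:235]=0;m[:,280:]=0
ys,xs=np.nonzero(m);print(xs.mean(),ys.mean(),len(xs))
rect=cv2.minAreaRect(np.c_[xs,ys].astype(np.float32));print(rect)
p=onz(c,xs.mean(),ys.mean(),.016);print(p)
E
```

```text
256.5603448275862 129.53879310344828 232
((256.553955078125, 129.56629943847656), (9.101673126220703, 25.64586067199707), 84.5596694946289)
[0.6079645  0.21801106 0.016     ]
```

View pics/w2c.png

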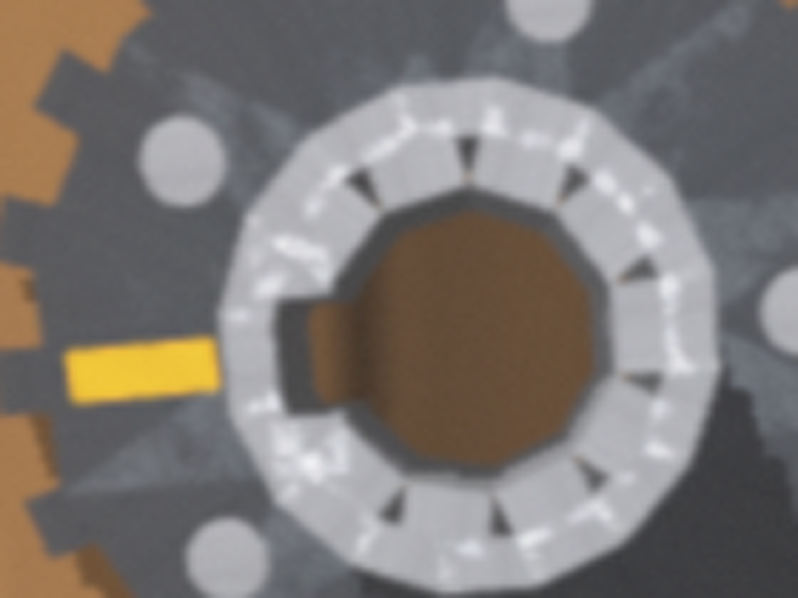

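```bash
python3 - <<'E'
from h import *
c=load('w2'); k=5.7
P=lambda a,b,z:onz(c,232+(a+.5)/k-.5,65+(b+.5)/k-.5,z)
L=np.array([(220,310),(250,215),(320,130),(405,88),(492,78),(590,105),(668,178),(712,270),(718,365),(688,455),(625,535),(540,585),(450,592),(360,558),(285,497),(240,420)])
def fit(z,L):
  p=np.array([P(*q,z)[:2] for q in L]);A=np.c_[2*p,np.ones(len(p))];s=np.linalg.lstsq(A,(p**2).sum(1),rcond=None)[0];return s[:2],np.sqrt(s[2]+s[0]**2+s[1]**2)
b,rr=fit(.055,L);print(b,rr)
a=P(275,300,.055)[:2];d=P(287,412,.055)[:2];m=(a+d)/2-b;e=d-a
print('kw',np.degrees(np.arctan2(m[1],m[0])),np.hypot(*m),np.degrees(np.arctan2(-e[0],e[1])),np.hypot(*e))
y=np.array([.60796,.21801])-b;print('mark',np.degrees(np.arctan2(y[1],y[0])),np.hypot(*y))
q1,q2=P(65,377,.016),P(220,364,.016);print(np.degrees(np.arctan2(*(q1-q2)[:2][::-1])))
# holes for disc axis at z=.016
H=[]
for q in[(264,93),(328,64),(373,119),(337,178),(272,163)]: H.append(onz(c,*q,.016)[:2])
print('disc',np.mean(H,0))
E
```

```text
[0.56774717 0.21494236] 0.026117978139348623
kw 3.9133941326550588 0.020158028880300712 4.224262778060318 0.011491329327426214
mark 4.362367051728615 0.040329670046574465
3.804737278901838
disc [0.56769154 0.21518477]
```

Emit:
jog_arm:
  steps:
    - [0, -0.0008, 0, 0.0331, 0]
    - [0, -0.0009, 0, 0.0331, 0]
    - [0, 0, 0, 0, -7]
    - [0, 0, 0, 0, -7]
    - [0, 0, 0, 0, -7]
    - [0, 0, 0, 0, -7]
    - [0, 0, 0, 0, -7]
    - [0, 0, 0, 0, -7]
    - [0, 0, 0, 0, -7]
    - [0, 0, 0, 0, -7]
    - [0, 0, 0, 0, -7]
    - [0, 0, 0, 0, -7]

```text
time_s: 5.02
tcp_pos: [0.5682, 0.2122, 0.1509]
eef_rot: [-90.0, 0.0, -110.6]
contact_force: [-0.2, 0.3, -0.7]
gripper_width: 0.0877
```

Emit:
jog_arm:
  steps:
    - [0, 0, 0, 0, -7]
    - [0, 0, 0, 0, -7]
    - [0, 0, 0, 0, -7]
    - [0, 0, 0, 0, -4]
    - [0, 0, 0, 0, 0]
    - [0, 0, 0, 0, 0]
    - [0, 0, 0, 0, 0]

```text
time_s: 5.6
tcp_pos: [0.5682, 0.2128, 0.1507]
eef_rot: [-90.0, 0.0, -86.0]
contact_force: [0.3, 0.1, -0.1]
gripper_width: 0.0876
```

```bash
python3 - <<'E'
from h import *
c=cap('wrist','w3'); print(c['state']['tcp_pos'],c['state']['eef_rot'],c['state']['joints'])
print(proj(c,np.array([.5677,.215,.055])))
E
```

```text
[0.56816331 0.21281077 0.15068083] [-8.99818804e+01  1.21243601e-02 -8.60361798e+01] [ 3.89633042e+01  1.70037229e+01 -1.34799935e+01  5.35184771e-04
 -5.94944866e+01  5.50002424e+01]
(np.float64(314.66502078051633), np.float64(231.14490268351364))
```

View pics/w3.png

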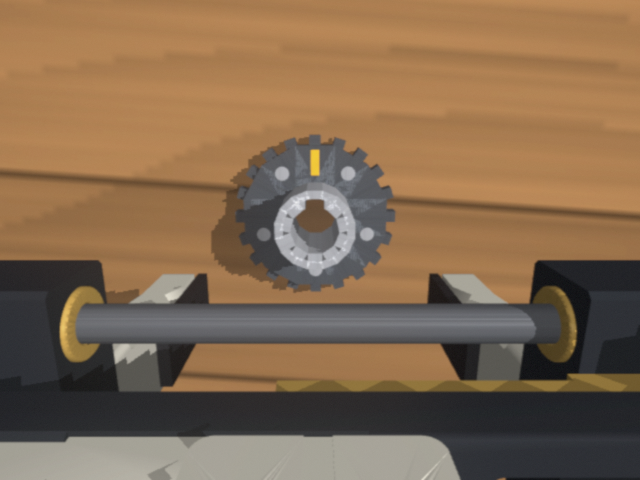

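Emit:
jog_arm:
  steps:
    - [0, -0.0022, 0.02, 0, 0]
    - [0, 0, 0.03, 0, 0]
    - [0, 0, 0.03, 0, 0]
    - [0, 0, 0.02, 0, 0]
    - [0, 0, 0.0107, 0, 0]
    - [0, 0, 0, 0, 0]
    - [0, 0, 0, 0, 0]
    - [0, 0, 0, 0, 0]

```text
time_s: 6.32
tcp_pos: [0.569, 0.2163, 0.0411]
eef_rot: [-89.9, 0.1, -85.8]
contact_force: [-0.7, 0.5, 1.2]
gripper_width: 0.0878
```

```bash
python3 - <<'E'
from h import *
c=cap('wrist','w4'); print(c['state']['tcp_pos'],c['state']['eef_rot'],c['state']['contact_force'])
E
```

```text
[0.56899602 0.21625194 0.04113237] [-8.98875899e+01  5.02537426e-02 -8.58231633e+01] [-0.66898713  0.45133553  1.2058397 ]
```

View pics/w4.png

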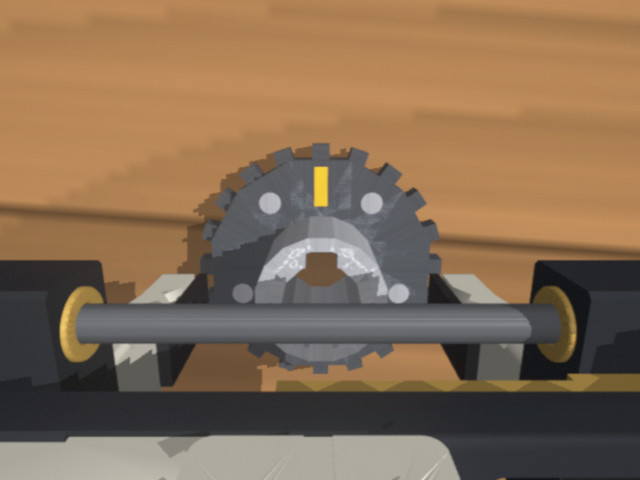

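Emit:
jog_arm:
  steps:
    - [1, 0, 0, -0.001, 0]
    - [1, 0, 0, 0, 0]
    - [1, 0, 0, 0, 0]
    - [1, 0, 0, 0, 0]
    - [1, 0, 0, 0, 0]
    - [1, 0, 0, 0, 0]
    - [1, 0, 0, 0, 0]
    - [1, 0, 0, 0, 0]
    - [1, 0, 0, 0, 0]
  squeeze: 45

```text
time_s: 7.12
tcp_pos: [0.567, 0.2154, 0.0397]
eef_rot: [-90.0, -0.0, -85.8]
contact_force: [-0.1, -1.3, 1.5]
gripper_width: 0.0506
```

Emit:
jog_arm:
  steps:
    - [1, 0, -0.005, 0, 0]
    - [1, 0, -0.02, 0, 0]
    - [1, 0, -0.03, 0, 0]
    - [1, 0, -0.03, 0, 0]
    - [1, 0, -0.03, 0, 0]
    - [1, 0, -0.03, 0, 0]
    - [1, 0, -0.025, 0, 0]
    - [1, 0, 0, 0, 0]
    - [1, 0, 0, 0, 0]

```text
time_s: 7.87
tcp_pos: [0.567, 0.2161, 0.2107]
eef_rot: [-89.9, 0.1, -85.8]
contact_force: [-0.6, 0.6, -5.5]
gripper_width: 0.0503
```

```bash
python3 - <<'E'
from h import *
c=cap('wrist','w5'); print(c['state']['tcp_pos'],c['state']['eef_rot'],c['state']['contact_force'])
E
```

```text
[0.56701383 0.21606091 0.21067809] [-89.91386073   0.1107812  -85.82974913] [-0.6224086   0.63181589 -5.53712649]
```

View pics/w5.png

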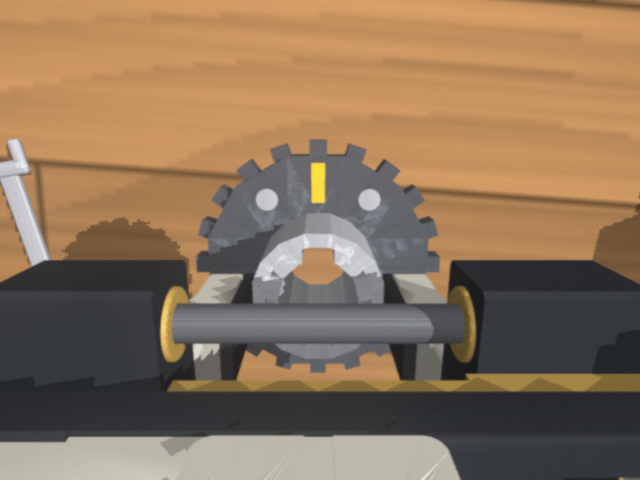

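```bash
cat >> h.py <<'E'
def ontool(c,u,v,y):
    h=c['image'].shape[0]; f=h/2/np.tan(np.radians(c['vfov']/2));T=c['tool_from_camera']
    d=T[:3,:3]@np.array([(u-c['cx'])/f,(v-c['cy'])/f,1.]);o=T[:3,3]
    return o+d*(y-o[1])/d[1]
def mark(c,yt=.0237):
    im=c['image'].astype(int)
    m=((im[:,:,0]>160)&(im[:,:,2]<100)&(im[:,:,1]>120)); m[:120]=0;m[230:]=0;m[:,:280]=0;m[:,360:]=0
    ys,xs=np.nonzero(m);P=np.array([ontool(c,x,y,yt) for x,y in zip(xs,ys)])
    p=P.mean(0); q=P[:,[2,0]]-p[[2,0]]; w,V=np.linalg.eigh(q.T@q);v=V[:,1]*np.sign(V[0,1])
    return p,np.degrees(np.arctan2(v[1],v[0])),len(xs)
E
python3 - <<'E'
from h import *
c=load('w5');print(mark(c)); 
for q in[(267,200),(370,200)]:print(ontool(c,*q,.0237))
E
```

```text
(array([0.0004035 , 0.0237    , 0.05782776]), np.float64(18.242604189899076), 2799)
[-0.02342185  0.0237      0.03282928]
[0.0237243  0.0237     0.03279419]
```

Emit:
jog_arm:
  steps:
    - [1, 0.0333, -0.006, -0.0045, 0]
    - [1, 0.0333, -0.006, -0.0045, 0]
    - [1, 0.0333, -0.0024, -0.0045, 0]
    - [1, 0.0333, 0, -0.0045, 0]
    - [1, 0.0333, 0, -0.0045, 0]
    - [1, 0.0333, 0, -0.0045, 0]
    - [1, 0.0333, 0, -0.0045, 0]
    - [1, 0.0333, 0, -0.0045, 0]
    - [1, 0.0333, 0, -0.0045, 0]
    - [1, 0.0333, 0, -0.0045, 0]
    - [1, 0.0333, 0, -0.0045, 0]
    - [1, 0.0333, 0, -0.0045, 0]

```text
time_s: 8.92
tcp_pos: [0.5406, -0.1881, 0.2217]
eef_rot: [-90.2, 0.1, -85.8]
contact_force: [1.0, 0.5, -5.2]
gripper_width: 0.0504
```

Emit:
jog_arm:
  steps:
    - [1, 0, 0, 0, -6.2]
    - [1, 0, 0, 0, -6.2]
    - [1, 0, 0, 0, 0]
    - [1, 0, 0, 0, 0]
    - [1, 0, 0, 0, 0]

```text
time_s: 9.33
tcp_pos: [0.5417, -0.1865, 0.2229]
eef_rot: [-90.1, 0.1, -73.6]
contact_force: [1.1, 0.3, -5.3]
gripper_width: 0.0507
```

```bash
sed -i 's/>160)&(im\[:,:,2\]<100)/>200)\&(im[:,:,2]<70)/' h.py; python3 - <<'E'
from h import *
c=cap('wrist','w6');S=[c['state']]
t=cap('top','t6');S+=[t['state']];s=cap('side','s6');S+=[s['state'],r.get_state()]
for q in S:print(q['tcp_pos'],q['eef_rot'],q['contact_force'])
print(mark(c))
a=np.zeros((600,800,3),np.uint8)
def cr(c,x0,y0,w,h): return cv2.resize(c['image'][y0:y0+h,x0:x0+w,::-1],(400,300),interpolation=cv2.INTER_CUBIC)
a[:300,:400]=cr(t,315,165,120,90);a[:300,400:]=cr(s,280,110,120,90);a[300:,:400]=cr(c,0,0,640,480)
cv2.imwrite('pics/cr6.png',a)
E
```

```text
[ 0.54174671 -0.18646977  0.22287923] [-9.01065608e+01  5.23151093e-02 -7.35972885e+01] [ 1.05926741  0.30433974 -5.29136405]
[ 0.54194993 -0.18640103  0.22322523] [-9.00769071e+01  3.54891992e-02 -7.35481758e+01] [-0.32736333  0.29819983 -3.90329087]
[ 0.54209341 -0.18636141  0.22351119] [-9.00509173e+01  2.34487923e-02 -7.35035903e+01] [ 0.88348212 -1.23704654 -5.42787021]
[ 0.54221986 -0.18637075  0.22375462] [-9.00255858e+01  1.51240792e-02 -7.34736781e+01] [ 3.72902454e-01  2.21665316e-03 -5.91061642e+00]h.py:35: RuntimeWarning: Mean of empty slice.
  p=P.mean(0); q=P[:,[2,0]]-p[[2,0]]; w,V=np.linalg.eigh(q.T@q);v=V[:,1]*np.sign(V[0,1])
  ret = ret.dtype.type(ret / rcount)
Traceback (most recent call last):
  File "h.py", line 35, in mark
    p=P.mean(0); q=P[:,[2,0]]-p[[2,0]]; w,V=np.linalg.eigh(q.T@q);v=V[:,1]*np.sign(V[0,1])
                   ~^^^^^^^^^
IndexError: too many indices for array: array is 1-dimensional, but 2 were indexed
```

```bash
python3 - <<'E'
from h import *
c=load('w6');t=load('t6');s=load('s6')
a=np.zeros((600,800,3),np.uint8)
def cr(c,x0,y0,w,h): return cv2.resize(c['image'][y0:y0+h,x0:x0+w,::-1],(400,300),interpolation=cv2.INTER_CUBIC)
a[:300,:400]=cr(t,315,165,120,90);a[:300,400:]=cr(s,280,110,120,90);a[300:,:400]=cr(c,0,0,640,480);a[300:,400:]=cr(c,220,120,200,150)
cv2.imwrite('pics/cr6.png',a)
E
```

```text
(no output)
```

View pics/cr6.png

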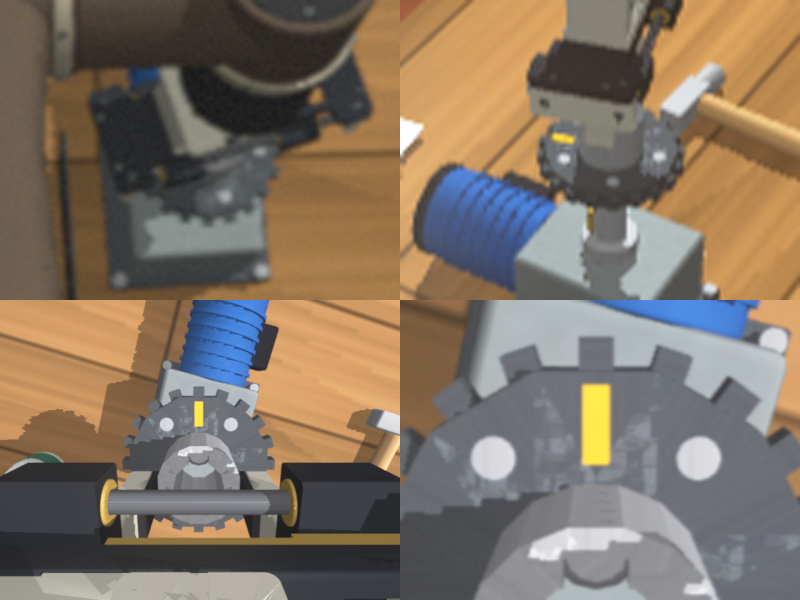

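Emit:
jog_arm:
  steps:
    - [1, 0, 0.006, 0, 0]
    - [1, 0, 0.006, 0, 0]
    - [1, 0, 0.006, 0, 0]
    - [1, 0, 0.004, 0, 0]
    - [1, 0, 0.004, 0, 0]
    - [1, 0, 0.004, 0, 0]
    - [1, 0, 0, 0, 0]
    - [1, 0, 0, 0, 0]

```text
time_s: 10.15
tcp_pos: [0.5422, -0.1869, 0.1938]
eef_rot: [-90.0, 0.0, -73.4]
contact_force: [0.6, 0.2, -4.6]
gripper_width: 0.0505
```

```bash
python3 - <<'E'
from h import *
c=cap('wrist','w7');crop(c,'w7c',220,150,200,150,4);q=r.get_state()
print(q['tcp_pos'],q['eef_rot'],q['contact_force'],q['moment'])
E
```

```text
[ 0.54239971 -0.18695977  0.19416053] [-8.99970500e+01 -9.90033066e-03 -7.34178985e+01] [ 0.25187495  0.56284173 -4.55134063] [-0.11766529  0.10974399 -0.0486224 ]
```

View pics/w7c.png

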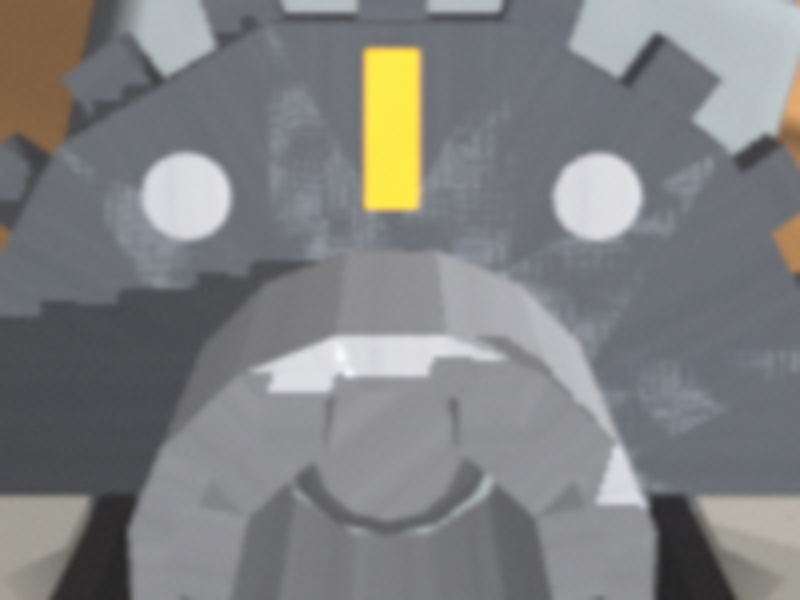

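Emit:
jog_arm:
  steps:
    - [1, 0, 0.004, 0, 0]
    - [1, 0, 0.004, 0, 0]
    - [1, 0, 0.004, 0, 0]
    - [1, 0, 0.004, 0, 0]
    - [1, 0, 0.003, 0, 0]
    - [1, 0, 0, 0, 0]
    - [1, 0, 0, 0, 0]
    - [1, 0, 0, 0, 0]

```text
time_s: 10.87
tcp_pos: [0.5424, -0.1869, 0.1752]
eef_rot: [-90.0, -0.0, -73.4]
contact_force: [0.1, 0.8, -4.5]
gripper_width: 0.0507
```

Emit:
jog_arm:
  steps:
    - [1, 0, 0.002, 0, 0]
    - [1, 0, 0.002, 0, 0]
    - [1, 0, 0.002, 0, 0]
    - [1, 0, 0.002, 0, 0]
    - [1, 0, 0, 0, 0]
    - [1, 0, 0, 0, 0]

```text
time_s: 11.37
tcp_pos: [0.5421, -0.1869, 0.1669]
eef_rot: [-90.0, 0.0, -73.4]
contact_force: [0.5, -0.0, -5.1]
gripper_width: 0.0507
```

Emit:
jog_arm:
  steps:
    - [1, 0, 0.002, 0, 0]
    - [1, 0, 0.002, 0, 0]
    - [1, 0, 0.002, 0, 0]
    - [1, 0, 0, 0, 0]
    - [1, 0, 0, 0, 0]

```text
time_s: 11.78
tcp_pos: [0.5421, -0.1869, 0.1608]
eef_rot: [-90.0, 0.0, -73.4]
contact_force: [0.3, 0.1, -5.4]
gripper_width: 0.0505
```

Emit:
jog_arm:
  steps:
    - [1, 0, 0.002, 0, 0]
    - [1, 0, 0.002, 0, 0]
    - [1, 0, 0.002, 0, 0]
    - [1, 0, 0.002, 0, 0]
    - [1, 0, 0.002, 0, 0]
    - [1, 0, 0.002, 0, 0]
    - [1, 0, 0.001, 0, 0]
    - [1, 0, 0, 0, 0]
    - [1, 0, 0, 0, 0]

```text
time_s: 12.53
tcp_pos: [0.5423, -0.1869, 0.148]
eef_rot: [-90.0, -0.0, -73.4]
contact_force: [0.3, -0.3, -4.0]
gripper_width: 0.0504
```

Nothing is resisting with the underside about 3 mm above the shoulder, so I'll release here and let it drop. Then I'll back off straight up.

Emit:
jog_arm:
  steps:
    - [0.85, 0, 0, 0, 0]
    - [0.6, 0, 0, 0, 0]
    - [0.3, 0, 0, 0, 0]
    - [0, 0, 0, 0, 0]
    - [0, 0, 0, 0, 0]
    - [0, 0, 0, 0, 0]
    - [0, 0, 0, 0, 0]
    - [0, 0, 0, 0, 0]

```text
time_s: 13.2
tcp_pos: [0.5424, -0.1869, 0.1484]
eef_rot: [-90.0, -0.0, -73.4]
contact_force: [0.4, 0.5, 0.5]
gripper_width: 0.0838
```

```bash
python3 - <<'E'
from h import *
c=cap('wrist','w8');q=r.get_state()
print(q['tcp_pos'],q['contact_force'],q['gripper_width'])
E
```

```text
[ 0.54240832 -0.18687753  0.14826718] [-0.21975935  0.65358493  0.38304069] 0.08602319056237108
```

View pics/w8.png

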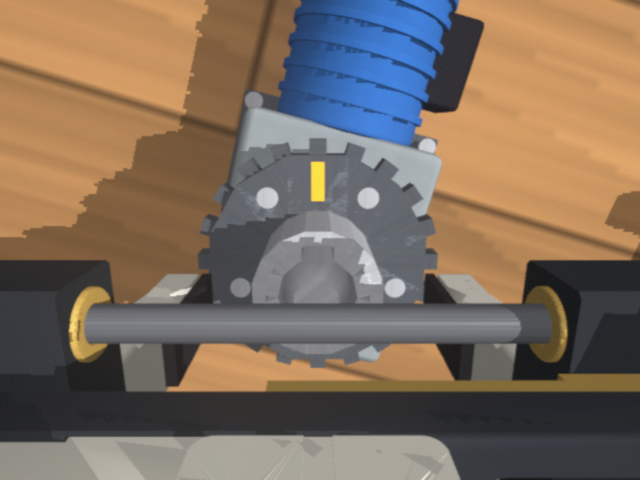

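Emit:
jog_arm:
  steps:
    - [0, 0, -0.01, 0, 0]
    - [0, 0, -0.02, 0, 0]
    - [0, 0, -0.03, 0, 0]
    - [0, 0, -0.03, 0, 0]
    - [0, 0, -0.03, 0, 0]
    - [0, 0, 0, -0.03, 0]
    - [0, 0, 0, -0.03, 0]
    - [0, 0, 0, -0.03, 0]
    - [0, 0, 0, 0, 0]
    - [0, 0, 0, 0, 0]
    - [0, 0, 0, 0, 0]

```text
time_s: 14.17
tcp_pos: [0.4563, -0.2127, 0.2691]
eef_rot: [-89.9, -0.0, -73.4]
contact_force: [-0.0, -0.6, 0.3]
gripper_width: 0.0881
```

```bash
python3 - <<'E'
from h import *
c=cap('wrist','w9');s=cap('side','s9');q=r.get_state()
print(q['tcp_pos'],q['contact_force'],q['gripper_width'])
a=np.zeros((600,800,3),np.uint8)
def cr(c,x0,y0,w,h): return cv2.resize(c['image'][y0:y0+h,x0:x0+w,::-1],(400,300),interpolation=cv2.INTER_CUBIC)
a[:300,:400]=cr(c,0,0,640,480);a[:300,400:]=cr(s,280,130,120,90);a[300:,:400]=cr(c,220,40,200,150);a[300:,400:]=cr(s,0,0,640,480)
cv2.imwrite('pics/cr9.png',a)
E
```

```text
[ 0.45665721 -0.2124406   0.26830679] [ 0.29938024 -0.63054275 -1.1144941 ] 0.087716359548974
```

View pics/cr9.png

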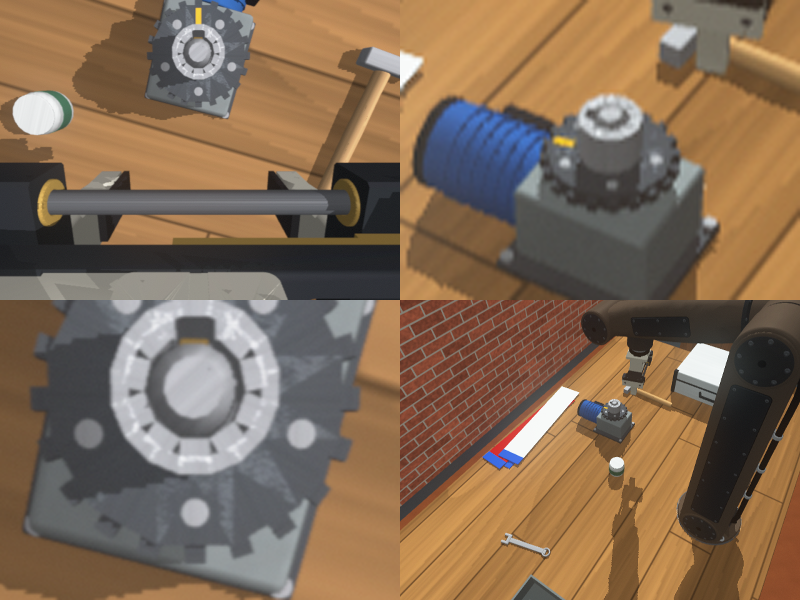

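```bash
python3 - <<'E'
from h import *
c=load('w9');s=load('s9')
A=np.array([.5425,-.1863,0])
for z in(.160,.184):
  p=A+[0,0,z];x=np.array([.2856,-.9583,0])*.026
  print(z,'side',proj(s,p),'disc mark',proj(s,A+[.0387,.0115,z-.039]),'wrist',proj(c,p),proj(c,p-x),proj(c,p+x))
im=s['image'].astype(int)
m=((im[:,:,0]>180)&(im[:,:,2]<80)&(im[:,:,1]>130));m[:150]=0;m[200:]=0;m[:,:315]=0;m[:,370:]=0
print(np.argwhere(m).mean(0)[::-1],m.sum())
E
```

```text
0.16 side (np.float64(342.66236836505897), np.float64(164.94054757095347)) disc mark (np.float64(328.6365246008538), np.float64(172.4458149037192)) wrist (np.float64(316.7092557092365), np.float64(84.42371036291738)) (np.float64(274.71674523696237), np.float64(84.47489927380317)) (np.float64(358.69872038939826), np.float64(84.37252516485506))
0.184 side (np.float64(342.75631697991486), np.float64(158.41741503739001)) disc mark (np.float64(328.5457903282165), np.float64(166.19367293159144)) wrist (np.float64(316.639702341628), np.float64(80.65567871155406)) (np.float64(270.56540806075697), np.float64(80.7116933727172)) (np.float64(362.7103299605216), np.float64(80.59966850812236))
[352.671875  158.4296875] 128
```

```bash
python3 - <<'E'
from h import *
print(r.close_job())
E
```

```text
the job is handed in; nothing more can be done
None
```

The sprocket is on the shaft, boss up, with its keyway over the key. It appears fully home on the shoulder. I handed the job in after about 14 s of the 61 s allowed; no verdict was reported.

**What I did:**
- I measured the shaft at (0.5425, −0.186), with the key pointing at about 16.5°.
- I measured the sprocket at (0.568, 0.215), with its keyway at about 4°.
- I gripped the boss square on its flats, turned it about 12.4°, and lowered it over the shaft.
- It passed the key's top with no resistance. I let go about 3 mm above the shoulder, and it dropped.

**Last checks:**
- **Seating:** in the side view, the paint mark was at about (329, 172.6) and the boss top at about (343, 164.5). A fully seated sprocket should show them at (328.6, 172.4) and (342.7, 164.9), and stopping on the key would put them about 6 px higher. The wrist view agreed, with the key showing in the keyway.
- **Clearance:** the gripper is open and well clear of the sprocket, with the measured force down to sensor noise.
- **Bystanders:** the tin, wrench and hammer looked undisturbed, though I did not measure their positions.

One check failed: the final colour mask for the paint mark picked up other pixels and gave a wrong position, about (353, 158). I read the mark by eye from the enlarged picture instead.

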